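Shut the red valve under the sliding cover

TASK

Without lifting or picking up anything, push the black bar to slide the steel cover of the white valve box to the left along its channel until it is up against the left end and the two valve handles lie open to view. Then push the red handle a quarter turn, its free end swinging to the left, until it meets its stop and lies across its pipe (shut). Leave the blue handle and the jar, petri dish and dropper bottle beside it as they are.

Things in the scene. Friction and masses are not known exactly. Their poses are not given: they have to be found in the camera images.
- valve_box: White fixed box, 144 (x) x 428 (y) x 74 mm. Origin: centre of its underside; +x away from the robot, +y to the left along its length (it stands turned by a small yaw). Right part: open valve bay, inside x -56..56, y -204..-4, floor z 10 mm. Left part: closed deck, top z 65 mm. Side rims (inner faces x +-66) and end rims rise to z 74 mm. Brass nipples stick out 14 mm low at front and back.
- left_stop (a point): Middle of the inner face of the box's left end rim, where the sliding cover stops: y +208, z 70 mm in the box frame. The right end rim's inner face is at y -208 mm.
- cover: Loose steel plate, 128 (x) x 206 (y) x 5 mm, 0.35 kg, lying flat over the valve bay in the box's channel (2 mm play each side), parallel to the box. Origin: centre of its underside, 66 mm above the worktop; at y -104 to -94 mm in the box frame at the start (shut or a little ajar), +105 mm when against the left end rim. Slides under a few newtons.
- cover_bar (a point): Centre of the black push bar on the cover: 90 (x) x 12 (y) x 22 mm high, standing on the plate at y -60 mm in the cover frame; its top is 93 mm and the plate's top 71 mm above the worktop.
- red_valve: Fixed brass valve in the bay that carries the red handle. Origin: at worktop level straight below the handle's vertical pivot axis; axes parallel to the box's. In the box frame at x +16 and y -156 or -70 mm (red and blue may have either place). Its pipe runs along x at z 28 mm; pipe, flanges and 29 mm ball all lie below z 43 mm.
- red_handle (a joint): Angle of the red handle, rad. Straight bar, 58 mm long from the pivot axis, 14 mm wide, z 44 to 60 mm. At 0 (open) it points to the box's -x, towards the robot, along its pipe; growing, it swings to +y (left); at the stop, 1.571, it points to +y (shut). Starts at 0 to 0.2. Dry friction, about 2.5 N at 40 mm from the pivot; stays where left.
- red_grip (a point): Point on the red handle's centre line, 45 mm from the pivot, 52 mm above the worktop.
- blue_handle (a joint): Angle of the blue handle, same shape, size and sense as the red one. To be left as it is.
- blue_grip (a point): Point on the blue handle's centre line, 45 mm from its pivot, 52 mm above the worktop.
- blue_valve: Fixed brass valve that carries the blue handle, same as red_valve, in the other place.
- jar: Specimen jar with a yellow lid, loose bystander, diameter 54, height 72 mm, origin at the centre of its underside. It stands to the right of the box, in front of the fixed tall blue drawer unit (0.6 m high, nearest corner at about x 600, y -200 mm), which the arm must keep clear of.
- petri: White petri dish, loose bystander, diameter 61, height 15 mm, origin at the centre of its underside.
- dropper: Blue dropper bottle with a black top, loose bystander, diameter 34, height 100 mm, origin at the centre of its underside.

How it is judged:
By the outcome, as a careful person would: the job done as asked, in the order asked, and still so for the second after the job is handed in, with the robot touching nothing.
It also fails if it takes over 51 s, if anything falls off the work surface, if the arm or the gripper's body presses on something with over 40 N, if the wrist force passes 120 N, or if a joint passes its speed limit or range.

ROBOT

A 6-joint arm with a two-finger parallel gripper is mounted at the origin on a cart in front of the work surface, level with it; the furniture and walls round the work are solid. World frame = base frame: x ahead of the robot, y to its left, z up, the work surface at z = 0. Lengths are in m, angles in rad, forces in N, time in s.
With the tool pointing down it reaches from about 0.35 to 0.925 m from the base axis. Payload 6.4 kg.
Tool frame: the origin (TCP) lies at the very end of the fingers, on their centre line; the grasp point (between the pads) lies 19 mm behind it (r.grip_point_offset is the z of the grasp point in the tool frame, in m); z points along the fingers, y is the line along which they close (so a half turn about z gives the same grasp; the last joint's range is limited). The gripper opens to 85 mm and grips with 20 to 120 N. Pads are 22 mm wide; open, the fingers measure 114 mm over their backs; the gripper's body (76 mm by 85 mm) begins 54 mm behind the grasp point. The pads swing forward as they close: fully open they stand 13 mm farther back than shut.
Start: joints at [-1.282, 0.245, 1.558, -0, 1.339, -0.174], TCP at [0.29, -0.582, 0.231] pointing down, gripper open.
Joint ranges: [-3.13, 3.13], [-1.02, 2.26], [0.13, 2.54], [-0.95, 4.09], [0.21, 2.88], [-2.74, 2.74]. Speed limits (rad/s): [2.57, 2.57, 3.14, 3.14, 3.14, 3.14].

INTERFACE

Orientations are given as a unit quaternion [w, x, y, z].
In Python, from workcell import readout, eyes, ticket, r gives the robot as it stands. The module is installed in compiled form; this text tells all that it offers.
- The arm moves only by the tool jog_arm, never from a script. Its argument "rows" is a list of rows, each a list of 2 entries, a list of its own where there are three numbers: the shift along the tool's x, y, z in m, then the turn about the tool's z in degrees. A call has 1 to 20 rows; each row shifts and turns the commanded pose from where the row before left it, along the tool's axes as they then stand; what a row does not reach is not made up. A row lasts 1/8 s, in which the tool goes at most 62.5 mm and 10.7 degrees, less where a joint would pass 70% of its speed; a pose out of reach is approached as far as the arm can. A call with a gripper value outside its range is refused whole. "jaw" is the opening, from 0 (shut) to 1 (fully open), set as the call begins (left out, the last holds). The fingers move at their own pace and stop on an object; "force" is the grip in N (left out, the last holds). Time passes only in rows, so rows that do not move let the fingers close. It gives the time, the measured TCP pose, the force, the opening and the grip force at its end, in the units of the state.
- readout.observe(): the state, without advancing time (a new reading comes with each control period).
- eyes.snapshot(name): name is "side" or "top"; returns the picture (420x560x3 uint8, blue, green, red); there is no depth.
- eyes.calibration(name): a dict with "camera_matrix" (3x3 intrinsics, pixels), "rvec" (rotation vector, rad) and "tvec" (3), from world to camera coordinates, as OpenCV has them. Camera axes: x right, y down, z forward; pixel columns grow to the right and rows downward; lengths in m; the calibration is good to about 2 mm. A picture is of the moment at which its call begins. calibration takes no time and is no camera call.
- ticket.close_job(): hands the job in; it is judged then, once.
Trained networks look in the newest picture that a camera, given by its name, has taken for a name from the list of things; names that differ only in an ending like _2 or _b are one class to them, and where a whole thing is asked for, a point or a joint stands for the part that bears it (a point fixed in the world has none). Each returns a list of dicts, best first, with "confidence" (0 to 1); they miss things now and then, are a little off and sometimes report something else, mostly with a low value. They report only what shows in the picture. A call takes as long as a camera call.
- eyes.spot_in(camera, query): "bbox" ([left, top, width, height] in pixels, round what is visible of it).
- eyes.place_of(camera, query): "point" ([column, row] in pixels: a listed point, or the origin of a listed thing).
The state is a dict: "time": time; "joint_positions": joint angles; "dq": joint speeds; "joint_torque": joint torques, N m; "eef_pos": TCP position; "eef_rot": TCP orientation; "wrist_force": force on the tool from outside, world axes, zero at the start; "ft_torque": the same for the moment, N m; "width": finger opening in m; "grip_force": force on a finger pad.
Only numpy, scipy, OpenCV 4.12 (cv2) and the standard library are available. Lean on these libraries where they do the work, as an engineer would, in place of code of your own. Each camera call takes 0.05 s, during which the arm holds its last target. There are 200 camera calls.

## Working session

There is one attempt and no reset: what is moved stays moved. The work goes in short steps, Python scripts to look and compute and a tool call to move; the robot and the scene stay as the last step left them, time stands still between calls to the robot, and variables do not carry over. Pictures are saved under pics/ and viewed, at most 10 in all, crops included, and the job is handed in when it is done.

Besides the shell and the picture viewer there is one more tool, called in YAML: its name, and indented under it one key for each argument. jog_arm: Moves the arm, as the interface text tells. Its arguments: {"type":"object","properties":{"rows":{"type":"array"},"jaw":{"type":"number"},"force":{"type":"number"}},"required":["rows"]}

```bash
mkdir -p pics; cat > h.py <<'E'
import numpy as np, cv2
from workcell import readout, eyes, ticket, r
def ray(cam,px):
    c=eyes.calibration(cam);K=np.array(c["camera_matrix"],float)
    R=cv2.Rodrigues(np.array(c["rvec"],float))[0];t=np.array(c["tvec"],float).ravel()
    return -R.T@t, R.T@np.linalg.inv(K)@np.array([px[0],px[1],1.])
def onz(cam,px,z):
    o,d=ray(cam,px);return o+d*(z-o[2])/d[2]
def proj(cam,P):
    c=eyes.calibration(cam)
    return cv2.projectPoints(np.array(P,float).reshape(-1,3),np.array(c["rvec"],float),np.array(c["tvec"],float),np.array(c["camera_matrix"],float),None)[0].reshape(-1,2)
E
python3 - <<'E'
from h import *
np.set_printoptions(precision=4,suppress=True)
for c in("top","side"):
    cv2.imwrite(f"pics/{c}0.png",eyes.snapshot(c))
    for q,z in(("cover_bar",.093),("cover",.066),("left_stop",.07),("valve_box",0),("jar",0),("petri",0),("dropper",0)):
        for p in eyes.place_of(c,q)[:1]: print(c,q,p["confidence"],np.round(p["point"],1),onz(c,p["point"],z))
s=readout.observe();print(s["time"],s["eef_pos"],s["eef_rot"],s["wrist_force"])
E
```

```text
top cover_bar 0.89 [278.2 154.4] [0.6003 0.0222 0.093 ]
top cover 0.65 [254.5 160.9] [0.5862 0.0928 0.066 ]
top left_stop 0.81 [155.1 189. ] [0.5078 0.3889 0.07  ]
top valve_box 0.66 [224.2 171.7] [0.5633 0.1891 0.    ]
top jar 0.72 [188.1 242. ] [0.3476 0.304  0.    ]
top petri 0.65 [188.9 241.9] [0.3479 0.3015 0.    ]
top dropper 0.5 [382.7 210.2] [ 0.4328 -0.3013  0.    ]
side left_stop 0.85 [240.2 151. ] [0.505  0.3879 0.07  ]
side valve_box 0.83 [284.2 191.8] [0.5602 0.1868 0.    ]
side jar 0.82 [333.7 275.2] [ 0.476  -0.1931  0.    ]
side dropper 0.61 [351.9 306.4] [ 0.4509 -0.3027  0.    ]
0.8 [ 0.2902 -0.5816  0.2313] [ 0.      0.9733  0.2293 -0.    ] [ 0.3115 -0.0852  0.7575]
```

View pics/top0.png

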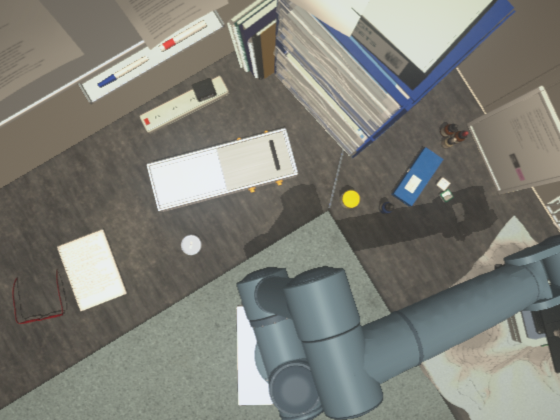

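View pics/side0.png

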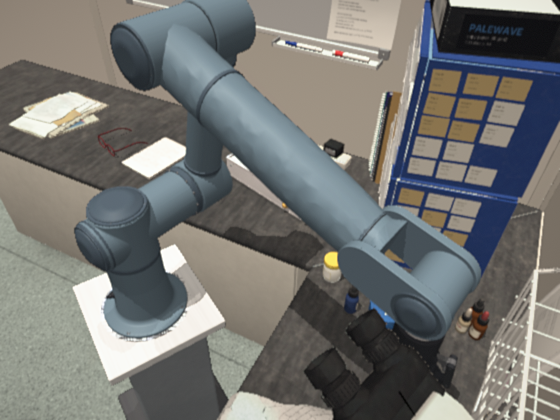

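The top view shows the box with corners near (148,163), (287,130), (298,177) and (159,210), and the bar at (275,154). The jar is at (351,199), the dropper at (385,206) and the petri dish at (191,245). In the side view the arm hides the box.

```bash
cat >> h.py <<'E'
from scipy.spatial.transform import Rotation as Ro
def tool():
    s=readout.observe();q=s["eef_rot"];return s,np.array(s["eef_pos"]),Ro.from_quat([q[1],q[2],q[3],q[0]]).as_matrix()
E
python3 - <<'E'
from h import *
np.set_printoptions(precision=4,suppress=True)
im=eyes.snapshot("top")
g=cv2.cvtColor(im,cv2.COLOR_BGR2GRAY)
P=np.array([onz("top",p,.074)[:2] for p in((148.5,163),(287,130),(298,177),(159.5,210))]);print(P,P.mean(0))
b=lambda a:np.linalg.norm(a)
print(b(P[1]-P[0]),b(P[2]-P[3]),b(P[1]-P[2]),[np.degrees(np.arctan2(*(v*[-1,1]))) for v in(P[0]-P[1],P[3]-P[2])],)
x,y,w,h=eyes.spot_in("top","cover_bar")[0]["bbox"];print(x,y,w,h,onz("top",(x+w/2,y+h/2),.09))
s,p,R=tool();print(R,s["width"])
crop=cv2.resize(im[110:230,130:370],(800,400),interpolation=cv2.INTER_CUBIC);cv2.imwrite("pics/c1.png",crop)
E
```

```text
[[ 0.5852  0.4069]
 [ 0.6759 -0.0062]
 [ 0.5343 -0.0356]
 [ 0.445   0.3757]] [0.5601 0.1852]
0.422969936828808 0.4208524267539725 0.1446051333809156 [np.float64(12.380967521602527), np.float64(12.246732418734505)]
339.0 185.8 18.6 20.1 [ 0.474 -0.181  0.09 ]
[[ 0.8948  0.4465 -0.    ]
 [ 0.4465 -0.8948  0.    ]
 [-0.     -0.     -1.    ]] 0.08542753875828049
```

View pics/c1.png

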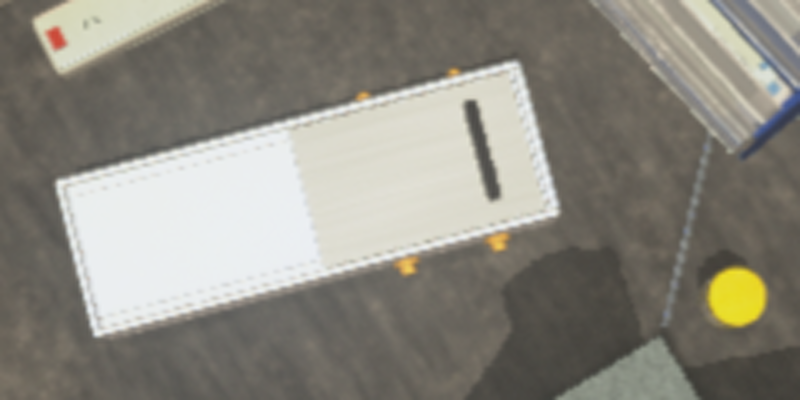

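The crop shows the bar centred at about (481,149), which is top pixel (274.3,154.7). The cover is shut to the right, with the box corners at crop (58,180), (520,62), (558,213) and (97,335).

```bash
cat >> h.py <<'E'
C0=np.array([(58,180),(520,62),(558,213),(97,335)])*.3+[130,110]
_P=np.array([onz("top",p,.074)[:2] for p in C0]); BC=_P.mean(0)
_v=(_P[0]-_P[1])+(_P[3]-_P[2]); YAW=np.arctan2(-_v[0],_v[1])
BX=np.array([np.cos(YAW),np.sin(YAW)]);BY=np.array([-BX[1],BX[0]])
def tobox(p): d=np.array(p)[:2]-BC; return np.array([d@BX,d@BY])
def toworld(x,y,z): return np.r_[BC+x*BX+y*BY,z]
def go(*tgts):
    s,p,R=tool(); print("t",s["time"],"box",tobox(p)*1e3,"z",p[2],"toolyaw-boxyaw",np.degrees(np.arctan2(R[1,0],R[0,0])-YAW),"F",s["wrist_force"])
    for t in tgts:
        w=np.array(t) ; print(t,"tool shift",R.T@(w-p)*1e3); p=w
np.set_printoptions(precision=4,suppress=True)
E
python3 - <<'E'
from h import *
print(_P if 0 else (BC,np.degrees(YAW)))
b=onz("top",(274.3,154.7),.092);print(b,tobox(b))
t=toworld(0,tobox(b)[1]-.033,.2); print(t); go((.38,-.2,.231),t)
E
```

```text
(array([0.5624, 0.1874]), np.float64(13.497781379913667))
[0.5998 0.0336 0.092 ] [ 0.0004 -0.1582]
[0.6071 0.0015 0.2   ]
t 0.9 box [-444.2076 -684.2594] z 0.2312860515266159 toolyaw-boxyaw 13.019575126883003 F [ 0.1801  0.1245 -1.1303]
(0.38, -0.2, 0.231) tool shift [ 250.7396 -301.3917    0.2852]
[0.6071 0.0015 0.2   ] tool shift [293.1206 -78.8892  30.9957]
```

jog_arm:
  rows:
    - [[0.036, -0.043, 0], 0]
    - [[0.036, -0.043, 0], 0]
    - [[0.036, -0.043, 0], 0]
    - [[0.036, -0.043, 0], 0]
    - [[0.036, -0.043, 0], 0]
    - [[0.036, -0.043, 0], 0]
    - [[0.036, -0.043, 0], 0]
    - [[0, 0, 0], 6.5]
    - [[0, 0, 0], 6.5]
    - [[0.038, -0.02, 0.004], 0]
    - [[0.038, -0.02, 0.004], 0]
    - [[0.038, -0.02, 0.004], 0]
    - [[0.038, -0.02, 0.004], 0]
    - [[0.038, -0.02, 0.004], 0]
    - [[0.038, -0.02, 0.004], 0]
    - [[0.038, -0.02, 0.004], 0]
    - [[0, 0, 0], 0]
    - [[0, 0, 0], 0]
  jaw: 0
  force: 40

```text
time: 3.15
eef_pos: [0.6069, -0.0017, 0.2031]
eef_rot: [0.0, 0.993, 0.118, -0.0]
wrist_force: [0.6, -0.2, -0.7]
width: -0.0
grip_force: 0.0
```

```bash
python3 - <<'E'
from h import *
go(toworld(0,-.191,.14),toworld(0,-.191,.08));im=eyes.snapshot("top");cv2.imwrite("pics/t2.png",cv2.resize(im[90:250,120:400],(800,457)))
s=eyes.snapshot("side");cv2.imwrite("pics/s2.png",cv2.resize(s[100:330,180:480],(780,598)))
E
```

```text
t 3.15 box [  -0.9226 -194.2596] z 0.20314256294811206 toolyaw-boxyaw 0.025890462371622687 F [ 0.5761 -0.2495 -0.7491]
[0.607  0.0017 0.14  ] tool shift [ 0.9654 -3.2631 63.1417]
[0.607  0.0017 0.08  ] tool shift [ 0.0393 -0.0037 60.    ]
```

View pics/s2.png

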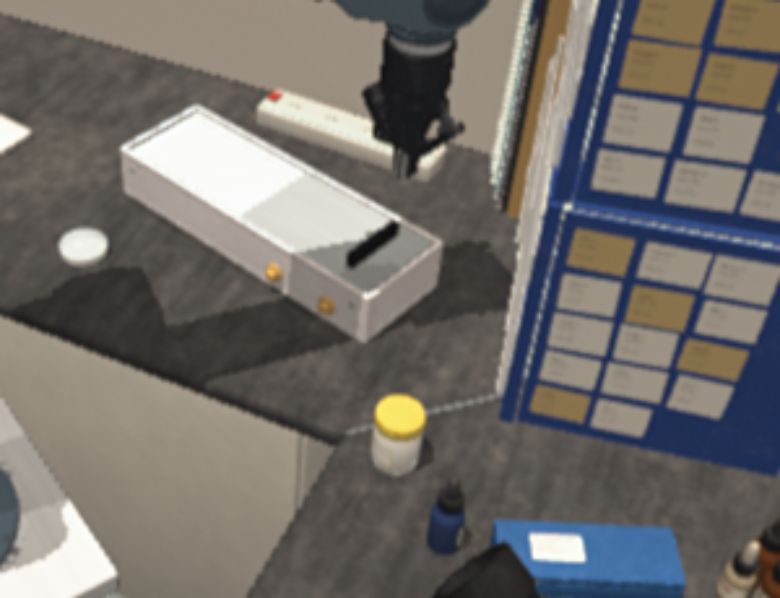

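The side crop shows the shut fingers above the right end of the box. The bar centre is at crop (374,242), and the jar and dropper are clear at (398,435) and (447,520).

jog_arm:
  rows:
    - [[0.001, 0, 0.03], 0]
    - [[0, 0, 0.03], 0]
    - [[0, 0, 0.03], 0]
    - [[0, 0, 0.02], 0]
    - [[0, 0, 0.013], 0]
    - [[0, 0, 0], 0]

```text
time: 4.0
eef_pos: [0.6078, -0.0014, 0.0798]
eef_rot: [-0.0, 0.993, 0.118, -0.001]
wrist_force: [-0.3, 0.1, -0.4]
width: 0.0002
grip_force: 0.0
```

```bash
python3 - <<'E'
from h import *
b=onz("side",(323.8,193),.092);print(b,tobox(b))
go(toworld(0,-.17,.08))
s=eyes.snapshot("side");cv2.imwrite("pics/s3.png",cv2.resize(s[100:260,210:410],(750,600)))
E
```

```text
[0.5982 0.0257 0.092 ] [-0.003  -0.1656]
t 4.0 box [   0.0456 -194.1803] z 0.07980657373947028 toolyaw-boxyaw 0.001460183089888286 F [-0.2765  0.0883 -0.4144]
[0.6021 0.0221 0.08  ] tool shift [ -0.0452 -24.1804  -0.1824]
```

View pics/s3.png

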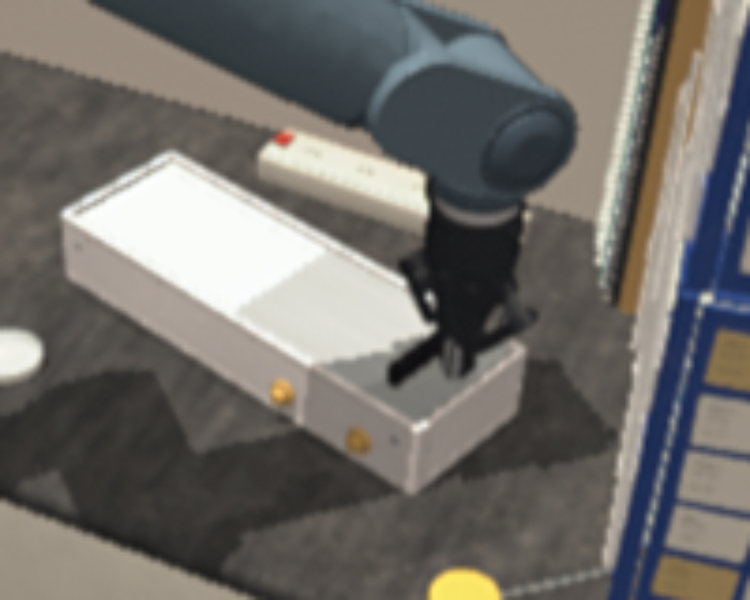

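The fingers are at crop (455,355), low on the plate and just right of the bar at (415,360). I'll push now.

jog_arm:
  rows:
    - [[0, -0.006, 0], 0]
    - [[0, -0.006, 0], 0]
    - [[0, -0.008, 0], 0]
    - [[0, -0.01, 0], 0]
    - [[0, -0.013, 0], 0]
    - [[0, -0.015, 0], 0]
    - [[0, -0.015, 0], 0]
    - [[0, -0.015, 0], 0]
    - [[0, -0.015, 0], 0]
    - [[0, -0.015, 0], 0]
    - [[0, -0.015, 0], 0]
    - [[0, -0.015, 0], 0]
    - [[0, -0.015, 0], 0]
    - [[0, -0.012, 0], 0]
    - [[0, -0.01, 0], 0]
    - [[0, -0.006, 0], 0]
    - [[0, -0.004, 0], 0]
    - [[0, 0, 0], 0]

```text
time: 6.3
eef_pos: [0.5621, 0.1888, 0.0798]
eef_rot: [-0.001, 0.993, 0.118, -0.0]
wrist_force: [0.9, -1.7, 0.7]
width: 0.0003
grip_force: 0.4
```

```bash
python3 - <<'E'
from h import *
go(toworld(0,.0245,.08))
E
```

```text
t 6.3 box [0.0471 1.4582] z 0.07982787877169424 toolyaw-boxyaw 0.0034418621151098066 F [ 0.8927 -1.727   0.7204]
[0.5567 0.2112 0.08  ] tool shift [ -0.0459 -23.042   -0.1444]
```

jog_arm:
  rows:
    - [[0, -0.004, 0], 0]
    - [[0, -0.004, 0], 0]
    - [[0, -0.004, 0], 0]
    - [[0, -0.003, 0], 0]
    - [[0, -0.002, 0], 0]
    - [[0, -0.002, 0], 0]

```text
time: 7.05
eef_pos: [0.558, 0.207, 0.0801]
eef_rot: [-0.0, 0.993, 0.118, -0.0]
wrist_force: [-0.6, -2.2, -0.7]
width: 0.0001
grip_force: 0.8
```

jog_arm:
  rows:
    - [[0, -0.002, 0], 0]
    - [[0, -0.001, 0], 0]
    - [[0, -0.001, 0], 0]

```text
time: 7.42
eef_pos: [0.5572, 0.2107, 0.0803]
eef_rot: [0.0, 0.993, 0.118, -0.0]
wrist_force: [0.7, -2.1, -0.9]
width: 0.0
grip_force: 0.8
```

jog_arm:
  rows:
    - [[0, -0.001, 0], 0]
    - [[0, -0.001, 0], 0]

```text
time: 7.68
eef_pos: [0.5568, 0.2127, 0.0803]
eef_rot: [-0.0, 0.993, 0.118, 0.0]
wrist_force: [0.3, -1.3, -1.5]
width: -0.0
grip_force: 0.8
```

jog_arm:
  rows:
    - [[0, -0.001, 0], 0]
    - [[0, -0.001, 0], 0]

```text
time: 7.92
eef_pos: [0.5568, 0.2142, 0.0804]
eef_rot: [0.001, 0.993, 0.118, 0.001]
wrist_force: [2.2, -5.1, -0.3]
width: -0.0001
grip_force: 2.8
```

jog_arm:
  rows:
    - [[0, -0.001, 0], 0]
    - [[0, 0, 0], 0]

```text
time: 8.18
eef_pos: [0.5573, 0.2146, 0.0808]
eef_rot: [0.001, 0.993, 0.118, 0.001]
wrist_force: [3.8, -5.0, -1.5]
width: 0.0001
grip_force: 3.3
```

jog_arm:
  rows:
    - [[0, -0.001, 0], 0]
    - [[0, 0, 0], 0]

```text
time: 8.43
eef_pos: [0.5577, 0.215, 0.0811]
eef_rot: [0.002, 0.993, 0.118, 0.002]
wrist_force: [4.0, -9.0, -0.1]
width: 0.0001
grip_force: 4.6
```

jog_arm:
  rows:
    - [[0, 0.005, 0], 0]
    - [[0, 0.007, 0], 0]
    - [[0, 0, -0.04], 0]
    - [[0, 0, -0.05], 0]
    - [[0, 0, -0.03], 0]
    - [[0, -0.02, 0], 0]
    - [[0, -0.05, 0], 0]
    - [[0, -0.05, 0], 0]
    - [[0, -0.04, 0], 0]
    - [[0, 0, 0], 0]

```text
time: 9.68
eef_pos: [0.5187, 0.3631, 0.1978]
eef_rot: [0.0, 0.993, 0.12, -0.002]
wrist_force: [-0.4, -1.1, 0.0]
width: 0.0001
grip_force: 0.0
```

```bash
python3 - <<'E'
from h import *
go()
im=eyes.snapshot("top");s=eyes.snapshot("side")
cv2.imwrite("pics/v4.png",np.vstack([cv2.resize(im[110:220,130:310],(490,299)),cv2.resize(s[100:245,200:438],(490,299))]))
for c in("top","side"):
    for q,z in(("cover_bar",.093),("cover",.066),("red_grip",.052),("blue_grip",.052),("red_valve",0),("blue_valve",0)):
        for p in eyes.place_of(c,q)[:1]: print(c,q,p["confidence"],np.round(p["point"],1),tobox(onz(c,p["point"],z))*1e3)
E
```

```text
t 9.675 box [ -1.541  181.0599] z 0.19784761133539894 toolyaw-boxyaw 0.2782947188312657 F [-0.4056 -1.0825  0.0461]
top cover_bar 0.69 [208.8 170.8] [ 2.9178 39.5961]
top cover 0.84 [188.4 176.6] [  5.3138 104.7834]
top red_grip 0.68 [272.7 169.1] [ -35.017  -144.5016]
top blue_grip 0.58 [248.4 172.4] [-26.1313 -71.1409]
top red_valve 0.74 [268.4 151.7] [  27.1247 -147.5951]
top blue_valve 0.76 [243.1 159. ] [ 24.9092 -65.4311]
side cover_bar 0.88 [277.5 165.6] [-1.7487 33.4515]
side cover 0.58 [262.2 162.9] [ -0.7494 106.6738]
side red_grip 0.62 [314.2 202.3] [ -20.3285 -144.8023]
side blue_grip 0.69 [243.5 150.2] [ 19.9575 223.3159]
side red_valve 0.63 [320.8 210.3] [  12.3787 -149.7803]
side blue_valve 0.77 [303.4 197.1] [ 22.614 -65.323]
```

View pics/v4.png

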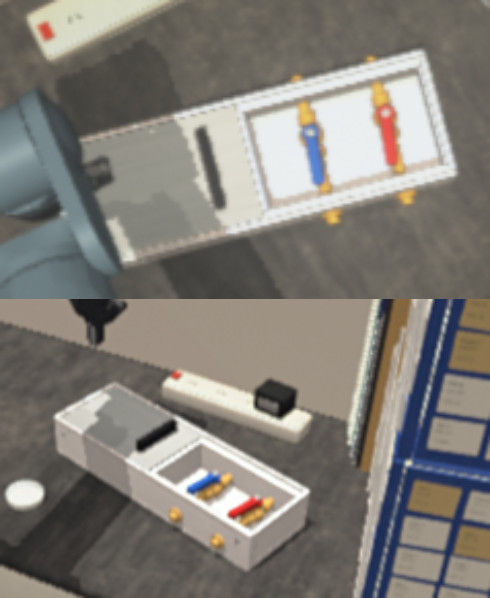

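The top view shows the cover on the left half and both handles open to view. The red handle, in the right place, runs from the pivot at crop (386,110) to its end at (397,165). The blue one runs from (310,132) to (319,183).

```bash
python3 - <<'E'
from h import *
f=lambda u,v:tobox(onz("top",(130+u*180/490,110+v*110/299),.06))*1e3
print(f(386,110),f(397,165),f(310,132),f(319,183),"bay corners",[tobox(onz("top",(130+u*180/490,110+v*110/299),.074))*1e3 for u,v in((240,102),(424,50),(455,172),(268,222))])
# red mask
im=eyes.snapshot("top").astype(int);m=(im[...,2]>130)&(im[...,1]<90)&(im[...,0]<90);m[:,:255]=0;m[:,290:]=0;m[:140]=0;m[180:]=0
v,u=np.nonzero(m);Q=np.array([tobox(onz("top",(a,b),.06)) for a,b in zip(u,v)])*1e3
c=Q.mean(0);w=np.linalg.svd(Q-c)[2][0];t=(Q-c)@w;print("red",len(Q),c,w,t.min(),t.max())
go(toworld(-.02,-.188,.198),toworld(-.02,-.188,.05))
E
```

```text
[  19.1987 -155.8787] [ -42.9821 -152.038 ] [ 16.7331 -68.588 ] [-40.5059 -63.9311] bay corners [array([66.0017, -3.0396]), array([  70.7714, -212.4297]), array([ -67.9982, -210.6857]), array([-69.2917,   0.3099])]
red 43 [ -10.8006 -150.5617] [-0.9948  0.1021] -20.650026888868567 25.947576387092177
t 10.425 box [  0.3858 177.7542] z 0.20036589793507828 toolyaw-boxyaw 0.007930557935570456 F [-0.3258  0.8503  0.131 ]
[ 0.5869 -0.0001  0.198 ] tool shift [-20.4367 365.7515   2.3498]
[ 0.5869 -0.0001  0.05  ] tool shift [ -0.013    0.0058 148.    ]
```

jog_arm:
  rows:
    - [[-0.003, 0.02, 0], 0]
    - [[-0.003, 0.04, 0], 0]
    - [[-0.003, 0.045, 0], 0]
    - [[-0.003, 0.045, 0], 0]
    - [[-0.003, 0.045, 0], 0]
    - [[-0.003, 0.045, 0], 0]
    - [[-0.003, 0.045, 0], 0]
    - [[-0.003, 0.04, 0], 0]
    - [[-0.001, 0.025, 0], 0]
    - [[0, 0.01, 0], 0]
    - [[0, 0, 0.04], 0]
    - [[0, 0, 0.04], 0]
    - [[0, 0, 0.02], 0]
    - [[0, 0, 0], 0]

```text
time: 12.18
eef_pos: [0.58, 0.0049, 0.099]
eef_rot: [-0.0, 0.993, 0.118, -0.001]
wrist_force: [-0.5, 0.0, 0.9]
width: 0.0001
grip_force: 0.0
```

```bash
python3 - <<'E'
from h import *
go(toworld(-.025,-.182,.1),toworld(-.025,-.182,.05))
s=eyes.snapshot("side");cv2.imwrite("pics/s5.png",cv2.resize(s[130:250,250:400],(750,600)))
E
```

```text
t 12.175 box [ -25.4915 -181.5426] z 0.09903132955274241 toolyaw-boxyaw 0.04010544776263471 F [-0.5432  0.012   0.9087]
[0.5806 0.0046 0.1   ] tool shift [ 0.4884  0.4565 -0.9706]
[0.5806 0.0046 0.05  ] tool shift [ 0.1397  0.0644 49.9998]
```

View pics/s5.png

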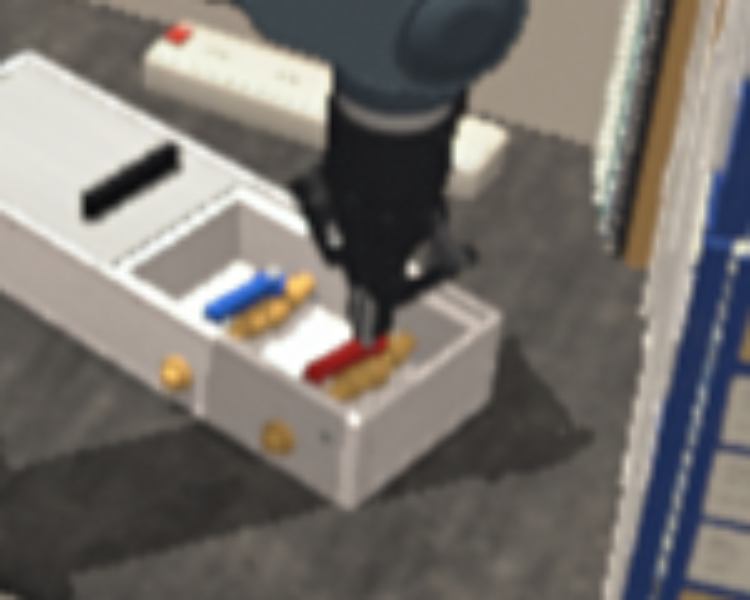

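The side crop shows the fingertip at (370,340), above and to the right of the red handle's mid-part. The knuckles stay well above the rim.

jog_arm:
  rows:
    - [[0, 0, 0.02], 0]
    - [[0, 0, 0.01], 0]
    - [[0, 0, 0.008], 0]
    - [[0, 0, 0.006], 0]
    - [[0, 0, 0.004], 0]
    - [[0, 0, 0], 0]

```text
time: 12.98
eef_pos: [0.581, 0.0046, 0.0521]
eef_rot: [-0.0, 0.993, 0.118, -0.0]
wrist_force: [0.1, 1.0, 0.3]
width: -0.0002
grip_force: 0.0
```

jog_arm:
  rows:
    - [[0, 0, 0.002], 0]
    - [[-0.001, -0.004, 0], 0]
    - [[0, -0.0035, 0], 0]
    - [[-0.001, -0.005, 0], 0]
    - [[-0.001, -0.005, 0], 0]
    - [[0.001, -0.007, 0], 0]
    - [[0.002, -0.0075, 0], 0]
    - [[0.003, -0.005, 0], 0]
    - [[0.0035, -0.005, 0], 0]
    - [[0.0045, -0.004, 0], 0]
    - [[0.005, -0.004, 0], 0]
    - [[0, 0, 0], 0]

```text
time: 14.48
eef_pos: [0.5851, 0.0576, 0.0501]
eef_rot: [-0.0, 0.993, 0.118, -0.0]
wrist_force: [-0.3, -0.2, 0.6]
width: -0.0001
grip_force: 0.4
```

```bash
python3 - <<'E'
from h import *
go(toworld(-.002,-.1285,.05))
for c in("top","side"):
    im=eyes.snapshot(c);cv2.imwrite(f"pics/{c}6.png",im)
s=im;cv2.imwrite("pics/s6.png",cv2.resize(s[130:250,250:400],(750,600)))
E
```

```text
t 14.475 box [  -8.2816 -131.4869] z 0.050083017092045656 toolyaw-boxyaw 0.034286693226902115 F [-0.2706 -0.1503  0.6012]
[0.5905 0.062  0.05  ] tool shift [ 6.2834 -2.9831  0.0859]
```

View pics/s6.png

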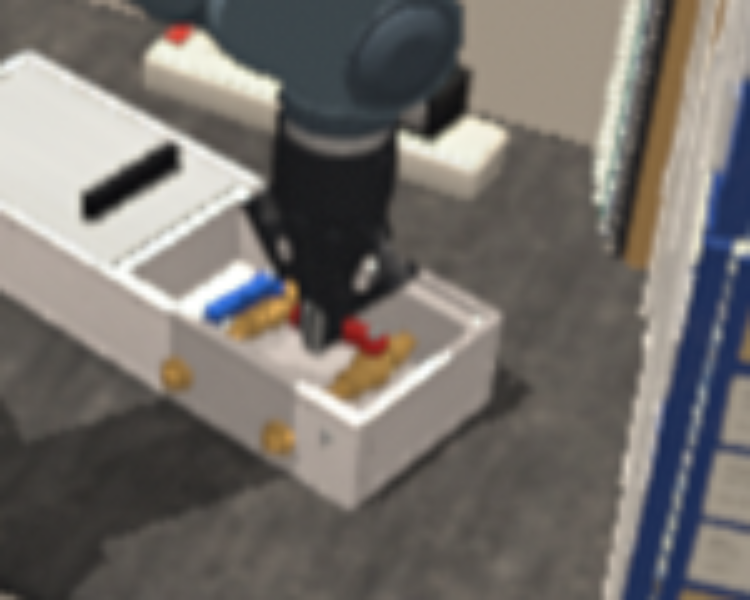

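The side crop shows the red handle swung to the left, from its pivot at (365,335) to its end at (293,315) behind the finger. The blue handle is unchanged at (245,295). I'll press on to the stop.

jog_arm:
  rows:
    - [[0.003, -0.0015, 0], 0]
    - [[0.003, -0.0015, 0], 0]
    - [[0.001, 0, 0], 0]
    - [[0, 0, 0], 0]

```text
time: 15.08
eef_pos: [0.5908, 0.0617, 0.05]
eef_rot: [-0.0, 0.993, 0.118, -0.0]
wrist_force: [-3.3, -0.3, 0.5]
width: 0.0006
grip_force: 1.4
```

jog_arm:
  rows:
    - [[0.001, 0, 0], 0]
    - [[0.001, 0, 0], 0]
    - [[0, 0, 0], 0]

```text
time: 15.45
eef_pos: [0.5926, 0.0623, 0.05]
eef_rot: [-0.0, 0.993, 0.118, -0.0]
wrist_force: [-5.0, 2.8, 0.8]
width: -0.0001
grip_force: 1.9
```

jog_arm:
  rows:
    - [[0.001, 0, 0], 0]
    - [[0.001, 0, 0], 0]
    - [[0, 0, 0], 0]

```text
time: 15.82
eef_pos: [0.5938, 0.0626, 0.05]
eef_rot: [-0.0, 0.993, 0.118, -0.002]
wrist_force: [-7.7, 1.1, 3.5]
width: -0.0001
grip_force: 3.7
```

jog_arm:
  rows:
    - [[0.001, 0, 0], 0]
    - [[0.001, 0, 0], 0]
    - [[0, 0, 0], 0]

```text
time: 16.2
eef_pos: [0.594, 0.0627, 0.05]
eef_rot: [-0.0, 0.993, 0.118, -0.004]
wrist_force: [-14.4, -0.5, 9.0]
width: -0.0001
grip_force: 7.6
```

jog_arm:
  rows:
    - [[0.001, 0, 0], 0]
    - [[0.001, 0, 0], 0]
    - [[0, 0, 0], 0]

```text
time: 16.58
eef_pos: [0.5941, 0.0628, 0.0499]
eef_rot: [-0.0, 0.993, 0.118, -0.007]
wrist_force: [-22.9, -3.2, 16.3]
width: -0.0002
grip_force: 11.5
```

jog_arm:
  rows:
    - [[-0.006, 0, 0], 0]
    - [[-0.006, 0, 0], 0]
    - [[-0.006, 0, 0], 0]
    - [[0, 0, -0.02], 0]
    - [[0, 0, -0.04], 0]
    - [[0, 0, -0.05], 0]
    - [[0, 0, -0.04], 0]
    - [[-0.04, 0.02, 0], 0]
    - [[-0.05, 0.03, 0], 0]
    - [[-0.05, 0.03, 0], 0]
    - [[-0.03, 0.02, 0], 0]
    - [[0, 0, 0], 0]

```text
time: 18.08
eef_pos: [0.4391, -0.0793, 0.202]
eef_rot: [0.001, 0.993, 0.116, 0.001]
wrist_force: [0.1, -0.1, -0.5]
width: 0.0002
grip_force: 0.0
```

```bash
python3 - <<'E'
from h import *
go()
im=eyes.snapshot("top");s=eyes.snapshot("side")
cv2.imwrite("pics/v7.png",np.vstack([cv2.resize(im[110:220,130:310],(490,299)),cv2.resize(s[100:245,200:438],(490,299))]))
i=im.astype(int);m=(i[...,2]>130)&(i[...,1]<90)&(i[...,0]<90);m[:,:240]=0;m[:,290:]=0;m[:140]=0;m[180:]=0
v,u=np.nonzero(m)
if len(u)>5:
    Q=np.array([tobox(onz("top",(a,b),.06)) for a,b in zip(u,v)])*1e3
    c=Q.mean(0);w=np.linalg.svd(Q-c)[2][0];print("red",len(Q),c,w)
E
```

```text
t 18.075 box [-182.1822 -230.5512] z 0.20196387728090676 toolyaw-boxyaw -0.17662159542685127 F [ 0.0997 -0.0629 -0.4972]
red 13 [  20.1523 -123.7887] [-0.0127  0.9999]
```

View pics/v7.png

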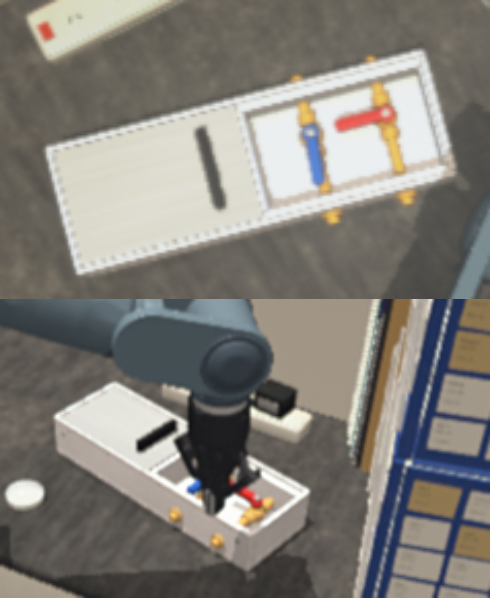

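The top view shows the red handle lying along the box from (386,115) to (338,127), across its pipe. The blue handle is unchanged. The cover is against the left rim at (62,210) with no visible gap.

```bash
python3 -c "
from workcell import ticket
print(ticket.close_job())"
```

```text
the job is handed in; nothing more can be done
None
```

The job is handed in at about 18 s: the cover is slid against the left end, the red handle is turned to its stop and lies across its pipe, and the blue handle, jar, petri dish and dropper bottle were not touched.

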